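# Clamp a donated tumbler in the cleaning fixture and brush it out

### The arm

A 6-joint arm with a two-finger parallel gripper is mounted at the origin on the work surface. World frame = base frame: x ahead of the robot, y to its left, z up, the work surface at z = 0. Lengths are in m, angles in rad, forces in N, time in s.
With the tool pointing down it reaches from about 0.25 to 0.775 m from the base axis. Payload 4 kg.
Tool frame: the origin (TCP) lies between the finger pads; the fingertips stand 11 mm ahead of it and the grasp point (between the pads) lies 8 mm behind it (robot.tip_extent is the z of the fingertips in the tool frame, in m); z points along the fingers, y is the line along which they close (so a half turn about z gives the same grasp; the last joint's range is limited). The gripper opens to 94 mm and grips with 3 to 60 N. Pads are 16 mm wide; open, the fingers measure 119 mm over their backs; the gripper's body (75 mm by 177 mm) begins 78 mm behind the grasp point.
Start: joints at [-1.216, 0.087, 1.371, -0, 1.684, -0.103], TCP at [0.243, -0.493, 0.217] pointing down, gripper open.
Joint ranges: [-3.1, 3.1], [-0.76, 2.03], [0.27, 2.55], [-1.08, 4.22], [0.17, 2.65], [-2.57, 2.57]. Speed limits (rad/s): [2.79, 2.79, 3.14, 3.14, 3.14, 3.14].

### API

Orientations are given as [roll, pitch, yaw] about the fixed x, y, z axes, in that order (R = Rz(yaw) Ry(pitch) Rx(roll)).
In Python, from bench import robot, imaging gives the robot as it stands.
- The arm moves only by the shell command python3 -m pendant 'ROWS'. ROWS is JSON, a list of rows, each a list of 7 numbers: the shift along the world's x, y, z in cm, then the turn, a rotation vector about the world's x, y, z in degrees, then the opening, from 0 (shut) to 1 (fully open). In form: [[dx, dy, dz, ax, ay, az, jaw], ...]. A call has 1 to 8 rows; each row shifts and turns the commanded pose from where the row before left it; what a row does not reach is not made up. A row lasts 1/10 s, in which the tool goes at most 50 mm and 8.59 degrees, less where a joint would pass 70% of its speed; a pose out of reach is approached as far as the arm can. A call is refused whole if a number of a shift passes 5 or a number of a turn 8.59, either way. A call with a gripper value outside its range is refused whole. The fingers move at their own pace and stop on an object; the grip force is fixed at half the most. Time passes only in rows, so rows that do not move let the fingers close. It gives the time, the measured TCP pose, the force, the opening and the grip force at its end, in the units of the state.
- robot.get_obs(): the state, without advancing time (a new reading comes with each control period).
- imaging.snapshot(name): name is "scene" or "top" or "wrist"; returns the picture (400x640x3 uint8, red, green, blue); there is no depth.
- imaging.camera_params(name): a dict with "camera_matrix" (3x3 intrinsics, pixels), "k1" (the pictures are not rectified: a ray, as slopes to the right and down, at radius r is drawn at 1 + k1 r^2 times it, then the intrinsics apply), "R" (3x3) and "t" (3): a world point X has camera coordinates R X + t. Camera axes: x right, y down, z forward; pixel columns grow to the right and rows downward; lengths in m; the calibration is good to about 2 mm. A picture is of the moment at which its call begins: read the wrist's pose just before it. camera_params takes no time and is no camera call; for the wrist camera it gives the pose at the moment of the call.
- robot.close_job(): hands the job in; it is judged then, once.
The state is a dict: "time": time; "joint_positions": joint angles; "qvel": joint speeds; "joint_torque": joint torques, N m; "tool_pos": TCP position; "ee_rot": TCP orientation; "wrist_force": force on the tool from outside, world axes, zero at the start; "wrist_torque": the same for the moment, N m; "width": finger opening in m; "finger_force": force on a finger pad.
Only numpy, scipy, OpenCV 4.12 (cv2) and the standard library are available. Lean on these libraries where they do the work, as an engineer would, in place of code of your own. Each camera call takes 0.05 s, during which the arm holds its last target. There are 200 camera calls.

### The job

Loosen the clamp knob of the fixture, slide the moving jaw so that it pushes the steel tumbler snugly against the fixed jaw, and turn the knob fully tight again. Then take the brush from its stand, brush the clamped tumbler inside with two strokes down to the bottom, lifting the brush well up (by more than half the tumbler's depth) between them, and put the brush back upright in its stand. Keep the tumbler upright and clamped, and leave the jar, mug and candlestick where they are.

Things in the scene. Friction and masses are not known exactly. Their poses are not given: they have to be found in the camera images.
- fixture: Bench fixture, fixed: aluminium base plate 100 (x) x 300 (y) x 20 mm. Origin: centre of its underside, on the table. Its y axis is the slide direction: fixed grey jaw at the +y end, moving jaw (carriage) on the -y part. Jaws are 84 mm wide and rise 50 mm above the plate, with black 90-degree V pads, 45 mm high, facing each other.
- seat (a point): Point on the fixture's plate top (20 mm above the table, 80 mm from the fixture's origin along its +y) where the centre of the tumbler's underside lies when it is fully home in the V of the fixed jaw.
- carriage (a joint): Position in m of the grey moving jaw along the fixture's +y: 0 = fully open (starts between 0 and 0.035), grows towards the fixed jaw, end stop at 0.10. About 0.085 when the tumbler is held snugly between both jaws. Knob loose: it slides against about 2 to 4 N. Knob tight: friction holds it against about 35 N.
- jaw (a point): Point of the moving jaw on the plate top (20 mm above the table): where the tumbler's axis lies when home in the moving V. The jaw's grey back plate lies 46 to 62 mm from it towards -y of the fixture; behind that a low block (70 mm wide, 62 to 132 mm towards -y, top 50 mm above the table) carries the knob.
- knob (a joint): Angle in rad of the clamp knob about its upright axis: 0 = fully tight (stop), grows counter-clockwise seen from above as it loosens, stop at 1.4. Starts tight (0 to 0.1). The brake bites below about 0.53; free above 0.6. Turning takes about 0.15 N m, up to 0.25 N m at the tight end; the knob stays where it is left.
- knob_grip (a point): Grip point on the knob's axis, 75 mm above the table, 100 mm from point jaw towards -y of the fixture; travels with the carriage. Knob: black upright fin 44 long, 14 thick, 34 mm high (54 to 88 mm above the table). At knob 0 the fin's length lies along the fixture's y, at 1.4 nearly across. The point's axes turn with it: y along the fin's length, x across.
- tumbler: Loose plain steel tumbler standing on the fixture's plate between the jaws: outer diameter 64 mm, height 110 mm, wall 4 mm (inner diameter 56 mm), floor 5 mm thick, 0.2 kg. Origin: centre of its underside, z up to the open mouth.
- brush: Loose bottle brush upright in its stand, 70 g: white stiff cylindrical bristle head, 36 mm diameter, 0 to 65 mm up; thin steel shaft to 115 mm; round wooden handle, 20 mm diameter, 115 to 190 mm (top). Origin: centre of the head's flat bottom end, z up to the handle; grip the handle about 165 mm up.
- stand: White ceramic round brush stand, fixed: foot 90 mm diameter, open well of inner diameter 52 mm at the rim, rim 38 mm and well floor 6 mm above the table. Origin: centre of its underside. It stands left or right of the fixture, the jar on the other side.
- jar: Bystander: closed glass jar with steel cap, 68 mm diameter, 100 mm high, on the table; origin under its centre.
- mug: Bystander: white mug, 80 mm diameter, 85 mm high, on the table; origin under its centre.
- candlestick: Bystander: brass candlestick, 72 mm diameter foot, 100 mm high, on the table; origin under its centre.
Not all that is in view belongs to the job. What is shaped like the stand but turquoise is not meant.

How it is judged:
On the way, in this order (a step that is already met when the one before it is completed fails the run):
1. the knob is loosened (more than 0.5 rad) (value of joint knob above 0.5 rad), for 0.1 s.
2. the jaw has closed on the tumbler, which is home in the fixed jaw (value of joint carriage above 0.08 m and horizontal distance between tumbler and seat below 0.006 m and angle between tumbler's own z axis and vertical below 0.1 rad), for 0.1 s.
3. the knob is tight (below 0.2 rad) with the tumbler held (all of step 2 and value of joint knob below 0.2 rad), for 0.1 s.
4. the brush end is at the bottom of the tumbler (within 20 mm of its inner floor) (horizontal distance between brush and tumbler below 0.02 m and z of brush in the frame of tumbler below 0.025 m), for 0.05 s.
5. the brush is drawn up by more than 50 mm over the tumbler's inner floor (horizontal distance between brush and tumbler below 0.02 m and z of brush in the frame of tumbler above 0.055 m), for 0.05 s.
6. the brush end is at the bottom again (all of step 4), for 0.05 s.
At the end, for the whole second after the job is handed in: Knob below 0.2 rad; carriage above 0.080 m; tumbler upright (0.1 rad), centred within 6 mm of the seat; brush upright (0.15 rad) and at rest in its stand: end less than 15 mm above the table and within 12 mm of the stand's centre (all of step 3 and horizontal distance between brush and stand below 0.012 m and height (world z) of brush below 0.015 m and angle between brush's own z axis and vertical below 0.15 rad and linear speed of each of brush, tumbler below 0.02 m/s); the robot touches nothing.
It fails at once if the tumbler is tipped over (more than 0.4 rad) (angle between tumbler's own z axis and vertical above 0.4 rad).
It fails at once if the jar is moved by more than 20 mm (distance of jar from where it was at the start of the episode above 0.02 m).
It fails at once if the mug is moved by more than 20 mm (distance of mug from where it was at the start of the episode above 0.02 m).
It fails at once if the candlestick is moved by more than 20 mm (distance of candlestick from where it was at the start of the episode above 0.02 m).
It also fails if it takes over 72 s, if anything falls off the work surface, if the arm or the gripper's body presses on something with over 40 N, if the wrist force passes 120 N, or if a joint passes its speed limit or range.

## Working session

There is one attempt and no reset: what is moved stays moved. The work goes in short steps, Python scripts to look and compute and a shell command to move; the robot and the scene stay as the last step left them, time stands still between calls to the robot, and variables do not carry over. Pictures are saved under pics/ and viewed, at most 10 in all, crops included, and the job is handed in when it is done.

```bash
mkdir -p pics; ls; python3 - <<'E'
from bench import robot, imaging
import cv2,numpy as np
o=robot.get_obs(); print(o['time'],o['tool_pos'],o['ee_rot'],o['width'],robot.tip_extent)
ims=[]
for n in ("scene","top"):
    im=imaging.snapshot(n); cv2.imwrite(f"pics/{n}0.png",im[:,:,::-1]); p=imaging.camera_params(n); print(n,p)
E
```

```text
pics
0.0 [ 0.24289878 -0.49288532  0.21530726] [-3.13943368e+00 -2.19679247e-04  4.57781936e-01] 0.09391698096862984 0.011
scene {'camera_matrix': array([[398.13337908,   0.        , 323.67073708],
       [  0.        , 398.13337908, 191.92777272],
       [  0.        ,   0.        ,   1.        ]]), 'k1': -0.07583896791300392, 'R': array([[ 0.1691329 ,  0.98550194,  0.01341588],
       [ 0.78472456, -0.12641452, -0.60681689],
       [-0.59632326,  0.11316047, -0.79472843]]), 't': array([-0.1858524 , -0.40451585,  1.71213816])}
top {'camera_matrix': array([[403.16705721,   0.        , 315.79682539],
       [  0.        , 403.16705721, 203.65451584],
       [  0.        ,   0.        ,   1.        ]]), 'k1': -0.051968924074681, 'R': array([[-0.00965288, -0.99980449, -0.01725687],
       [-0.98132964,  0.01278689, -0.19190787],
       [ 0.19209101,  0.01508222, -0.98126121]]), 't': array([0.07937009, 0.58238227, 0.97250685])}
```

View pics/scene0.png

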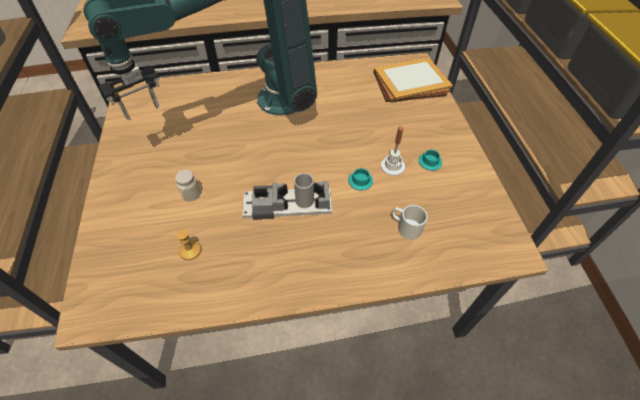

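View pics/top0.png

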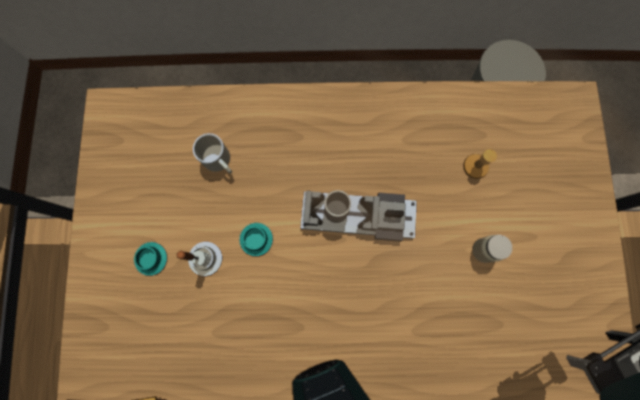

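The top view shows the fixture at about (360,215), with its fixed jaw at the left (+y), the tumbler at (337,205) and the knob at (395,215). The brush is in the white stand at (205,258). Things that could be mistaken for the stand are the turquoise ones at (151,259) and (256,239) and the white mug at (210,152). I choose the white stand holding the brush. The jar is at (495,249) and the candlestick at (478,165).

```bash
cat > h.py <<'E'
from bench import robot, imaging
import cv2, numpy as np
def ray(p,uv):
    K=p['camera_matrix']; d=np.array([p['k1'],0,0,0.])
    # picture radial model: undistort via cv2 (same k1 convention)
    q=cv2.undistortPoints(np.array(uv,float).reshape(-1,1,2),K,d).reshape(-1,2)
    v=np.c_[q,np.ones(len(q))]@p['R']; c=-p['R'].T@p['t']; return c,v
def onplane(p,uv,z):
    c,v=ray(p,uv); return c+v*((z-c[2])/v[:,2])[:,None]
def proj(p,X):
    X=np.array(X,float).reshape(-1,3)
    return cv2.projectPoints(X,cv2.Rodrigues(p['R'])[0],p['t'],p['camera_matrix'],np.array([p['k1'],0,0,0.]))[0].reshape(-1,2)
E
python3 - <<'E'
from h import *
np.set_printoptions(precision=4,suppress=True)
p=imaging.camera_params("top"); s=imaging.camera_params("scene")
for n,uv,z in [("plateL",(302,215),.02),("plateR",(417,215),.02),("tumbler rim",(337,203),.13),("knob",(396,215),.088),("stand rim",(205,258),.038),("jar",(497,247),.1),("mug",(210,150),.085),("cand",(476,167),0),("turqA",(256,239),.02)]:
    print(n,onplane(p,[uv],z)[0])
c=onplane(p,[(205,258)],.0)[0]; print(proj(s,c))
im=cv2.imread("pics/top0.png")[170:280,170:430]; im2=cv2.imread("pics/scene0.png")[120:230,230:450]
a=cv2.resize(im,(780,330),interpolation=cv2.INTER_CUBIC); cv2.imwrite("pics/c1.png",a)
print(imaging.camera_params("wrist"))
E
```

```text
plateL [0.5605 0.11   0.02  ]
plateR [ 0.5566 -0.1926  0.02  ]
tumbler rim [0.5699 0.0214 0.13  ]
knob [ 0.5462 -0.1246  0.088 ]
stand rim [0.4489 0.358  0.038 ]
jar [ 0.463  -0.3624  0.1   ]
mug [0.722  0.3433 0.085 ]
cand [ 0.6915 -0.3683  0.    ]
turqA [0.4984 0.2305 0.02  ]
[[391.6772 165.9735]]
{'camera_matrix': array([[312.4149,   0.    , 321.2559],
       [  0.    , 312.4149, 200.9976],
       [  0.    ,   0.    ,   1.    ]]), 'k1': -0.04028294522265086, 'R': array([[ 0.4419, -0.8971, -0.0027],
       [-0.8609, -0.4249,  0.2798],
       [-0.2521, -0.1214, -0.9601]]), 't': array([-0.549 , -0.0282,  0.3933])}
```

View pics/c1.png

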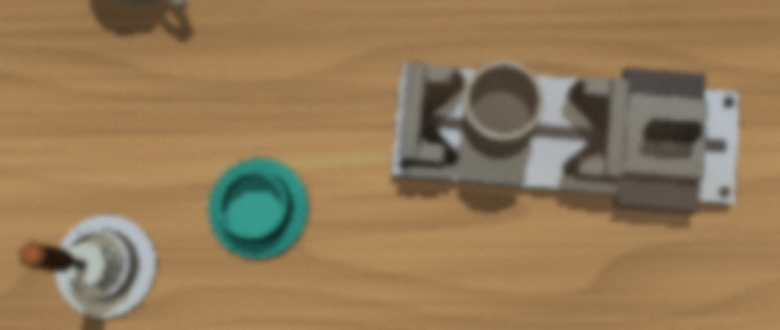

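The close crop confirms it: the brush's head is in the white stand (crop centre (105,265)), and the turquoise stand beside it is empty. Next I move to look closely at the fixture.

```bash
python3 -m pendant '[[2,3,1,0,0,8,1],[2,3,1,0,0,8,1],[2,3,1,0,0,8,1],[2,3,0,0,0,8,1],[2,3,0,0,0,8,1],[2,3,0,0,0,8,1],[3,3,0,0,0,8,1],[3,3,0,0,0,8,1]]' | tail -3; python3 -m pendant '[[3,3,0,0,0,0,1],[3,3,0,0,0,0,1],[3,3,0,0,0,0,1],[3,3,0,0,0,0,1],[1,1,0,0,0,0,1],[0,0,0,0,0,0,1],[0,0,0,0,0,0,1]]'
python3 - <<'E'
from h import *
p=imaging.camera_params("wrist"); im=imaging.snapshot("wrist"); np.save("w1.npy",im); import pickle; pickle.dump(p,open("w1.pkl","wb"))
cv2.imwrite("pics/w1.png",im[:,:,::-1]); o=robot.get_obs(); print(o['tool_pos'],o['ee_rot'],o['joint_positions'],o['wrist_force'])
E
```

```text
wrist_force: [0.3, -0.1, 0.2]
width: 0.094
finger_force: 0.0
time: 1.6
tool_pos: [0.5524, -0.1241, 0.2461]
ee_rot: [-3.14, 0.001, 1.574]
wrist_force: [-0.3, -0.6, 0.2]
width: 0.094
finger_force: 0.0
[ 0.55225004 -0.12445742  0.24639096] [-3.14082738e+00  5.78610592e-04  1.57343114e+00] [-3.21333089e-01  1.20066549e-01  1.27612018e+00 -8.04427912e-04
  1.74594715e+00 -3.24107642e-01] [-0.06589456  0.41635565  0.72215759]
```

View pics/w1.png

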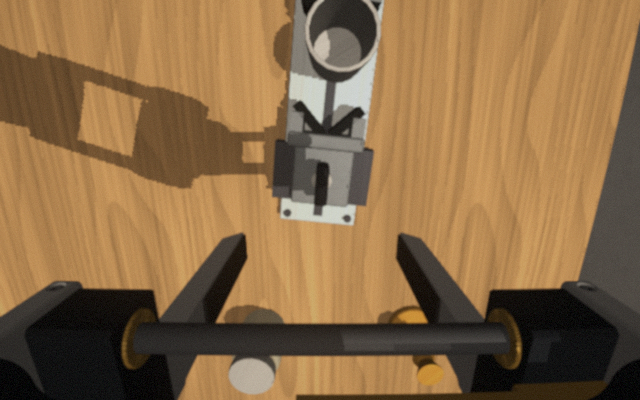

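The wrist view shows the knob fin at (322,183), the plate's near corners at (281,218) and (354,223), and the tumbler mouth at (343,32). Now I measure these.

```bash
python3 - <<'E'
from h import *; import pickle
np.set_printoptions(precision=4,suppress=True)
p=pickle.load(open("w1.pkl","rb")); im=np.load("w1.npy"); hsv=cv2.cvtColor(im,cv2.COLOR_RGB2HSV)
# plate: low saturation; table: saturated
low=((hsv[...,1]<70)&(hsv[...,2]>60)).astype(np.uint8)
L=[];Rr=[]
for r in list(range(60,100,4))+list(range(208,214,2)):
    xs=np.where(low[r,270:390])[0]+270
    if len(xs): L.append((xs[0],r)); Rr.append((xs[-1]+1,r))
for n,a in(("L",L),("R",Rr)):
    P=onplane(p,a,.02); f=np.polyfit(P[:,1],P[:,0],1); print(n,f,P[[0,-1]], np.abs(P[:,0]-np.polyval(f,P[:,1])).max())
B=[]
for c in range(290,350,5):
    ys=np.where(low[200:240,c])[0]+200; B.append((c,ys[-1]+1))
P=onplane(p,B,.02); print("bottom",P[[0,-1]],np.polyfit(P[:,0],P[:,1],1))
# knob top
v=hsv[...,2]; m=(v[155:215,300:345]<45).astype(np.uint8)
n,l,st,ce=cv2.connectedComponentsWithStats(m); i=1+np.argmax(st[1:,4]); print(st[i],ce[i]+[300,155])
ys,xs=np.where(l==i); print("knob@.088",onplane(p,[(xs.min()+300,ys.min()+155),(xs.max()+301,ys.max()+156),tuple(ce[i]+[300,155])],.088), cv2.minAreaRect(np.c_[xs,ys].astype(np.float32)))
cr=cv2.resize(im[100:230,260:400,::-1],None,fx=4,fy=4,interpolation=cv2.INTER_CUBIC); cv2.imwrite("pics/c2.png",cr)
E
```

```text
L [0.1006 0.5155] [[ 0.5172  0.015   0.02  ]
 [ 0.4984 -0.1724  0.02  ]] 0.0008727531906346231
R [0.0964 0.6158] [[ 0.6168  0.0155  0.02  ]
 [ 0.5995 -0.172   0.02  ]] 0.0005122767345748791
bottom [[ 0.5114 -0.1836  0.02  ]
 [ 0.5853 -0.1905  0.02  ]] [-0.0895 -0.1377]
[ 15   8  13  42 420] [320.9762 183.0048]
knob@.088 [[ 0.5465 -0.0955  0.088 ]
 [ 0.5606 -0.1416  0.088 ]
 [ 0.5529 -0.117   0.088 ]] ((20.813098907470703, 28.523193359375), (10.785266876220703, 41.40507888793945), 4.236394882202148)
```

View pics/c2.png

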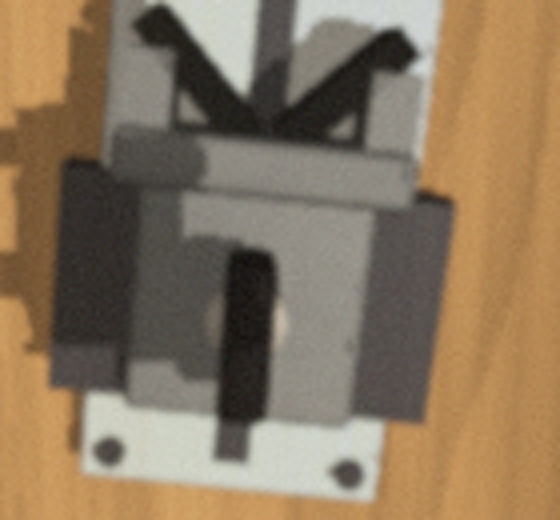

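The fixture's y axis is yawed −5.6°, and the knob axis is at about (0.554, −0.117). That puts the carriage at roughly 0.026, which fits the stated start range. I'll descend onto the knob.

```bash
python3 -m pendant '[[0.2,0.7,-2,0,0,-3.5,0.45],[0,0,-4,0,0,0,0.45],[0,0,-4,0,0,0,0.45],[0,0,-3,0,0,0,0.45],[0,0,-2,0,0,0,0.45],[0,0,-1.5,0,0,0,0.45],[0,0,-1.3,0,0,0,0.45],[0,0,0,0,0,0,0.45]]'|tail -6; python3 - <<'E'
from h import *
im=imaging.snapshot("wrist"); cv2.imwrite("pics/w2.png",im[:,:,::-1])
E
```

```text
time: 2.45
tool_pos: [0.5538, -0.1168, 0.067]
ee_rot: [-3.139, -0.001, 1.513]
wrist_force: [-0.7, -1.2, 0.5]
width: 0.0424
finger_force: 0.0
```

View pics/w2.png

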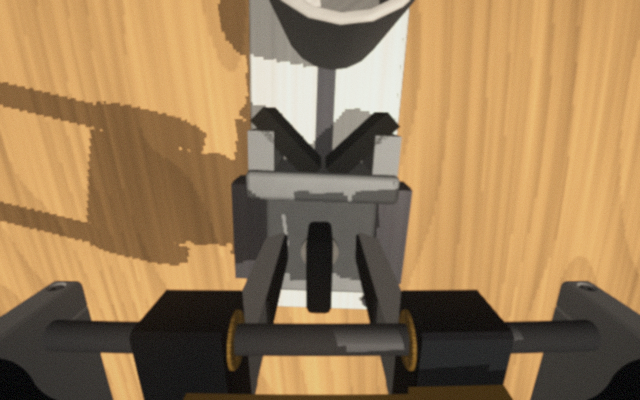

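The fin at (319,265) is centred between the fingertips. I'll close on it, then turn counter-clockwise.

```bash
python3 -m pendant '[[0,0,0,0,0,0,0],[0,0,0,0,0,0,0],[0,0,0,0,0,0,0],[0,0,0,0,0,0,0],[0,0,0,0,0,0,0]]'|tail -6;  python3 -m pendant '[[0,0,0,0,0,6,0],[0,0,0,0,0,8,0],[0,0,0,0,0,8,0],[0,0,0,0,0,8,0],[0,0,0,0,0,8,0],[0,0,0,0,0,8,0],[0,0,0,0,0,6,0],[0,0,0,0,0,0,0]]'; python3 -c "
from h import *
print(robot.get_obs()['wrist_torque'])"
```

```text
time: 3.0
tool_pos: [0.5526, -0.1163, 0.0693]
ee_rot: [-3.136, 0.0, 1.514]
wrist_force: [-8.0, 0.5, 6.2]
width: 0.0137
finger_force: 30.0
time: 3.8
tool_pos: [0.5489, -0.1167, 0.0691]
ee_rot: [-3.132, -0.011, 2.423]
wrist_force: [-17.1, -0.4, 12.0]
width: 0.0136
finger_force: 30.0
[-0.06201158  2.91018831  0.10315882]
```

The knob is loose at about 0.9 rad. I'll relieve the side load, then slide along the fixture axis (0.098, 0.995).

```bash
python3 -m pendant '[[-0.4,0,0.2,0,0,0,0],[0,0,0,0,0,0,0]]'|tail -6;  python3 -m pendant '[[0.1,1,0,0,0,0,0],[0.1,1,0,0,0,0,0],[0.1,1,0,0,0,0,0],[0.1,1,0,0,0,0,0],[0,0,0,0,0,0,0]]'; python3 - <<'E'
from h import *
im=imaging.snapshot("top"); cv2.imwrite("pics/t2.png",cv2.resize(im[170:260,280:440,::-1],None,fx=4,fy=4,interpolation=cv2.INTER_CUBIC))
E
```

```text
time: 4.0
tool_pos: [0.5486, -0.1166, 0.0692]
ee_rot: [-3.138, -0.004, 2.421]
wrist_force: [-5.8, -1.9, -2.1]
width: 0.0136
finger_force: 30.0
time: 4.5
tool_pos: [0.5528, -0.0745, 0.0692]
ee_rot: [-3.139, -0.006, 2.423]
wrist_force: [-7.0, 2.5, -2.2]
width: 0.0138
finger_force: 30.0
```

```bash
python3 -m pendant '[[0.0,0.6,0,0,0,0,0],[0.1,0.6,0,0,0,0,0],[0,0,0,0,0,0,0],[0,0,0,0,0,0,0]]';  python3 -m pendant '[[0,0.4,0,0,0,0,0],[0,0,0,0,0,0,0]]';python3 -m pendant '[[0,0.3,0,0,0,0,0],[0,0,0,0,0,0,0]]'
```

```text
time: 4.95
tool_pos: [0.5538, -0.0635, 0.0692]
ee_rot: [-3.139, -0.006, 2.422]
wrist_force: [-6.3, 0.1, -1.5]
width: 0.0136
finger_force: 30.0
time: 5.15
tool_pos: [0.5542, -0.06, 0.0692]
ee_rot: [-3.138, -0.004, 2.422]
wrist_force: [-5.6, -1.4, -3.1]
width: 0.0142
finger_force: 30.0
time: 5.35
tool_pos: [0.5544, -0.0572, 0.0692]
ee_rot: [-3.139, -0.004, 2.422]
wrist_force: [-4.5, -2.2, -3.9]
width: 0.0135
finger_force: 30.0
```

```bash
python3 -m pendant '[[0,0.3,0,0,0,0,0],[0,0,0,0,0,0,0]]'|sed -n 2,4p;python3 -m pendant '[[0,0.3,0,0,0,0,0],[0,0,0,0,0,0,0]]'|sed -n 2,4p; python3 -m pendant '[[0,0.3,0,0,0,0,0],[0,0,0,0,0,0,0]]'
```

```text
tool_pos: [0.5546, -0.0556, 0.0692]
ee_rot: [-3.137, -0.002, 2.421]
wrist_force: [-3.6, -5.3, -4.7]
tool_pos: [0.5546, -0.0553, 0.0692]
ee_rot: [-3.133, 0.002, 2.421]
wrist_force: [-5.0, -11.6, -5.0]
time: 5.95
tool_pos: [0.5546, -0.0551, 0.0692]
ee_rot: [-3.129, 0.005, 2.42]
wrist_force: [-5.2, -17.3, -6.7]
width: 0.0137
finger_force: 30.0
```

```bash
python3 - <<'E'
from h import *
im=imaging.snapshot("top"); cv2.imwrite("pics/t3.png",cv2.resize(im[170:260,280:440,::-1],None,fx=4,fy=4,interpolation=cv2.INTER_CUBIC))
E
```

```text
(no output)
```

View pics/t3.png

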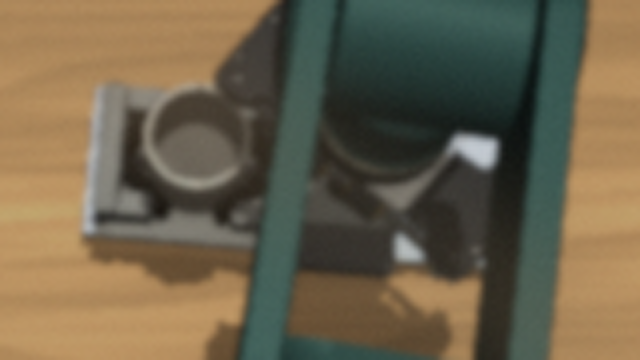

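The jaw has stalled at about 17 N after 62 mm of travel. In the picture the tumbler (crop (197,140)) sits in the fixed V. Now I tighten, keeping some push on.

```bash
python3 -m pendant '[[0.05,0,0,0,0,-8,0],[0.05,0,0,0,0,-8,0],[0.05,0,0,0,0,-8,0],[0.05,0,0,0,0,-8,0],[0.05,0,0,0,0,-8,0],[0.05,0,0,0,0,-8,0],[0.05,0,0,0,0,-5,0],[0,0,0,0,0,0,0]]'; python3 -c "
from h import *
print(robot.get_obs()['wrist_torque'])"; python3 -m pendant '[[0,0,0,0,0,-3,0],[0,0,0,0,0,0,0],[0,0,0,0,0,0,0]]';python3 -c "
from h import *
print(robot.get_obs()['wrist_torque'])"
```

```text
time: 6.8
tool_pos: [0.5588, -0.0534, 0.0694]
ee_rot: [-3.14, 0.009, 1.493]
wrist_force: [-3.8, -12.5, -5.7]
width: 0.0138
finger_force: 30.0
[-2.2428191   0.50921461 -0.06681424]
time: 7.1
tool_pos: [0.5589, -0.0534, 0.0694]
ee_rot: [-3.141, 0.01, 1.444]
wrist_force: [-2.5, -11.9, -6.3]
width: 0.0143
finger_force: 30.3
[-2.19232855  0.48909601  0.54284632]
```

Torque is 0.54 N·m against the stop, so the knob is tight. I'll relieve, release and rise.

```bash
python3 -m pendant '[[0,-0.3,0,0,0,1.5,0],[0,-0.3,0,0,0,0,0],[0,0,0,0,0,0,0.4],[0,0,0,0,0,0,0.4],[0,0,0,0,0,0,0.4],[0,0,2,0,0,0,0.4],[0,0,4,0,0,0,0.4],[0,0,4,0,0,0,0.4]]'; python3 -m pendant '[[0,0,5,0,0,0,0.5],[0,0,5,0,0,0,0.5],[0,0,2,0,0,0,0.5],[0,0,0,0,0,0,0.5]]'; python3 - <<'E'
from h import *; import pickle
p=imaging.camera_params("wrist"); im=imaging.snapshot("wrist"); np.save("w3.npy",im); pickle.dump(p,open("w3.pkl","wb"))
cv2.imwrite("pics/w3.png",im[:,:,::-1])
E
```

```text
time: 7.9
tool_pos: [0.5597, -0.054, 0.1717]
ee_rot: [3.141, -0.0, 1.47]
wrist_force: [0.6, 0.3, 0.4]
width: 0.0375
finger_force: 0.0
time: 8.3
tool_pos: [0.5617, -0.0544, 0.2966]
ee_rot: [3.129, 0.001, 1.471]
wrist_force: [0.2, -0.3, -0.1]
width: 0.0471
finger_force: 0.0
```

View pics/w3.png

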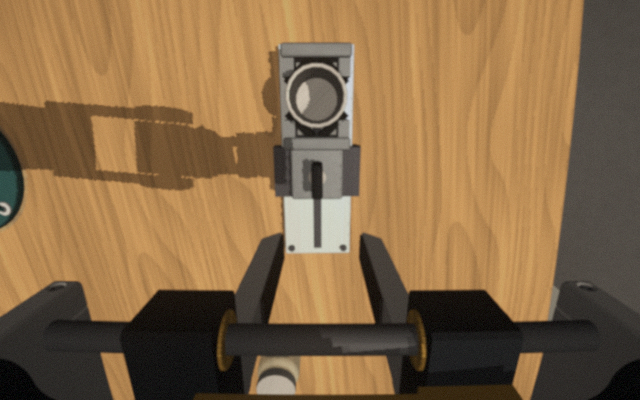

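The knob fin at (317,180) lies along the slide. The tumbler mouth at (316,96) is held between both Vs. Next I measure the tumbler and move over to the brush.

```bash
python3 - <<'E'
from h import *; import pickle
np.set_printoptions(precision=4,suppress=True)
p=pickle.load(open("w3.pkl","rb")); im=np.load("w3.npy")
g=cv2.medianBlur(cv2.cvtColor(im[50:150,270:370],cv2.COLOR_RGB2GRAY),3)
c=cv2.HoughCircles(g,cv2.HOUGH_GRADIENT_ALT,1,20,param1=120,param2=0.7,minRadius=22,maxRadius=38)
for a in (c.reshape(-1,3) if c is not None else []):
    q=(a[0]+270,a[1]+50); print(q,a[2],onplane(p,[q,(q[0]+a[2],q[1])],.13))
# plate
hsv=cv2.cvtColor(im,cv2.COLOR_RGB2HSV); low=((hsv[...,1]<70)&(hsv[...,2]>60))
C=[]
for r in range(205,248,4):
    xs=np.where(low[r,275:360])[0]+275; C.append(((xs[0]+xs[-1]+1)/2,r))
P=onplane(p,C,.02); print(P[[0,-1]])
ys=np.where(low[235:262,318-15])[0]+235; print(ys[-1]+1)
e=onplane(p,[(318,ys[-1]+1)],.02)[0]; print("end",e)
d=np.array([.098,.995]); print("seat", e[:2]+.23*d)
print(onplane(p,[(317,46.5)],.07))
E
python3 -m pendant '[[-1,5,0,0,0,0,0.5],[-1,5,0,0,0,0,0.5],[-1,5,0,0,0,0,0.5],[-1,4.5,0,0,0,0,0.5],[-1,4,0,0,0,0,0.5],[-1,3.5,0,0,0,0,0.5],[-1,3.5,0,0,0,0,0.5],[-1,0,0,0,0,0,0.5]]'; python3 -m pendant '[[0,0,0,0,0,0,0.5],[0,0,0,0,0,0,0.5]]'
python3 - <<'E'
from h import *; import pickle
p=imaging.camera_params("wrist"); im=imaging.snapshot("wrist"); np.save("w4.npy",im); pickle.dump(p,open("w4.pkl","wb"))
cv2.imwrite("pics/w4.png",im[:,:,::-1])
E
```

```text
(np.float32(316.0), np.float32(94.0)) 29.60302 [[0.5692 0.0436 0.13  ]
 [0.5992 0.0406 0.13  ]]
[[ 0.555  -0.1079  0.02  ]
 [ 0.5406 -0.1715  0.02  ]]
253
end [ 0.5477 -0.1859  0.02  ]
seat [0.5702 0.0429]
[[0.5759 0.0988 0.07  ]]
time: 9.15
tool_pos: [0.4783, 0.251, 0.2867]
ee_rot: [-3.136, 0.001, 1.476]
wrist_force: [-0.5, -0.4, -0.6]
width: 0.0467
finger_force: 0.0
time: 9.35
tool_pos: [0.48, 0.2468, 0.2892]
ee_rot: [-3.14, 0.001, 1.469]
wrist_force: [-0.1, 0.0, -0.4]
width: 0.0469
finger_force: 0.0
```

View pics/w4.png

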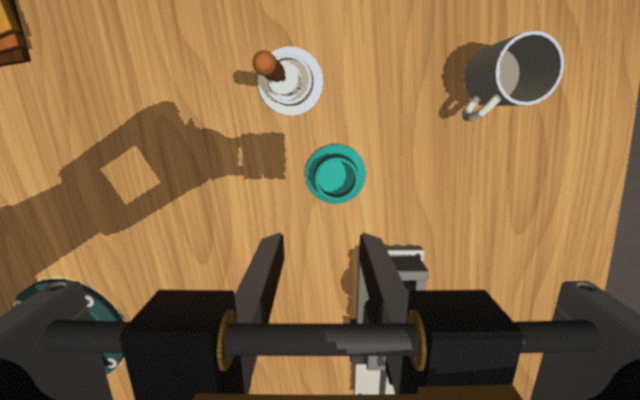

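The wrist view shows the brush handle top at (264,63), the white stand's foot centred near (291,81), and the turquoise decoy at (335,174).

```bash
python3 - <<'E'
from h import *; import pickle
np.set_printoptions(precision=4,suppress=True)
p=pickle.load(open("w4.pkl","rb")); im=np.load("w4.npy"); hsv=cv2.cvtColor(im,cv2.COLOR_RGB2HSV)
m=((hsv[40:125,240:335,1]<60)&(hsv[40:125,240:335,2]>110)).astype(np.uint8)
cs=max(cv2.findContours(m,cv2.RETR_EXTERNAL,cv2.CHAIN_APPROX_NONE)[0],key=cv2.contourArea)
h=cv2.convexHull(cs); (x,y),r=cv2.minEnclosingCircle(h); print("foot",x+240,y+40,r, onplane(p,[(x+240,y+40),(x+240+r,y+40)],.004))
m=((hsv[...,0]<12)&(hsv[...,1]>150)).astype(np.uint8); m[:,:240]=0;m[:,300:]=0;m[110:]=0;m[:40]=0
ys,xs=np.where(m); print("handle",xs.min(),xs.max(),ys.min(),ys.max(),len(xs)); 
n,l,st,ce=cv2.connectedComponentsWithStats(m); print(st,ce)
for z in (.196,.19): print(onplane(p,[(264,63)],z))
cr=np.hstack([cv2.resize(im[40:125,240:335,::-1],None,fx=5,fy=5,interpolation=cv2.INTER_CUBIC)]); cv2.imwrite("pics/c4.png",cr)
E
```

```text
foot 290.0 80.5 34.73120880126953 [[0.4504 0.3719 0.004 ]
 [0.4976 0.367  0.004 ]]
handle 254 282 52 79 76
[[     0      0    640    400 255924]
 [   261     52      1      1      1]
 [   266     52      1      1      1]
 [   268     52      1      1      1]
 [   256     55      1      1      1]
 [   261     54      1      1      1]
 [   270     55      1      1      1]
 [   254     59      1      1      1]
 [   273     58      1      1      1]
 [   273     60      1      1      1]
 [   275     60      1      1      1]
 [   269     63      1      1      1]
 [   272     62      3      2      3]
 [   274     63      4      4      6]
 [   254     64      1      1      1]
 [   255     66      2      2      3]
 [   260     67      1      1      1]
 [   274     67      1      1      1]
 [   279     66      2      3      3]
 [   256     69      4      2      4]
 [   264     68      2      2      2]
 [   267     68      7      3      9]
 [   276     69      1      1      1]
 [   260     70      6      5      9]
 [   275     71      2      2      2]
 [   278     71      1      1      1]
 [   
[... 482 characters left out ...]
[261.      54.    ]
 [270.      55.    ]
 [254.      59.    ]
 [273.      58.    ]
 [273.      60.    ]
 [275.      60.    ]
 [269.      63.    ]
 [273.      62.3333]
 [275.6667  64.5   ]
 [254.      64.    ]
 [255.3333  66.3333]
 [260.      67.    ]
 [274.      67.    ]
 [279.6667  67.    ]
 [257.5     69.5   ]
 [264.5     68.5   ]
 [270.      69.1111]
 [276.      69.    ]
 [262.2222  71.7778]
 [275.5     71.5   ]
 [278.      71.    ]
 [280.      70.    ]
 [282.      71.    ]
 [266.5     73.5   ]
 [270.8     72.8   ]
 [273.5     73.5   ]
 [279.      73.    ]
 [278.      75.    ]
 [275.      77.    ]
 [280.      77.5   ]
 [277.      79.    ]]
[[0.4484 0.3686 0.196 ]]
[[0.4475 0.3695 0.19  ]]
```

View pics/c4.png

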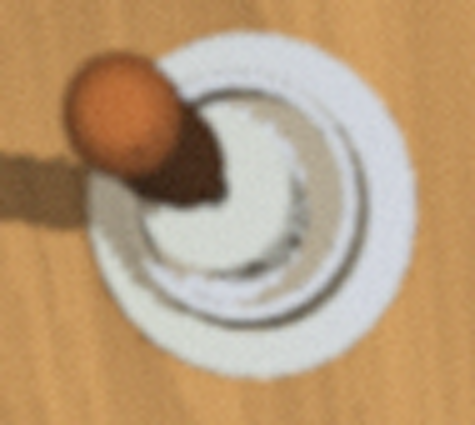

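The handle is at about (0.449, 0.369) and the stand centre at about (0.4504, 0.372), so the brush is upright. I'll go and grip it.

```bash
python3 -m pendant '[[-1,4,0,0,0,0,0.5],[-1,4,0,0,0,0,0.5],[-1,4.2,0,0,0,0,0.5],[0,0,-3,0,0,0,0.5],[0,0,-4,0,0,0,0.5],[0,0,-3.5,0,0,0,0.5],[0,0,-2.1,0,0,0,0.5],[0,0,0,0,0,0,0.5]]';python3 -m pendant '[[0,0,0,0,0,0,0.5],[0,0,0,0,0,0,0.5]]'
```

```text
time: 10.2
tool_pos: [0.449, 0.3671, 0.1596]
ee_rot: [-3.135, 0.006, 1.468]
wrist_force: [1.2, -0.0, -1.0]
width: 0.0468
finger_force: 0.0
time: 10.4
tool_pos: [0.4516, 0.3698, 0.1668]
ee_rot: [3.138, -0.002, 1.469]
wrist_force: [0.3, -0.2, 0.6]
width: 0.0468
finger_force: 0.0
```

```bash
python3 -m pendant '[[0,0,-0.2,0,0,0,0],[0,0,0,0,0,0,0],[0,0,0,0,0,0,0],[0,0,0,0,0,0,0],[0,0,0,0,0,0,0],[0,0,0,0,0,0,0]]'; python3 - <<'E'
from h import *; import pickle
for n in("wrist",):
    p=imaging.camera_params(n); im=imaging.snapshot(n); np.save("w5.npy",im); pickle.dump(p,open("w5.pkl","wb")); cv2.imwrite("pics/w5.png",im[:,:,::-1])
E
```

```text
time: 11.0
tool_pos: [0.4502, 0.3698, 0.1626]
ee_rot: [3.141, -0.0, 1.47]
wrist_force: [0.4, 1.1, -0.8]
width: 0.0183
finger_force: 30.0
```

View pics/w5.png

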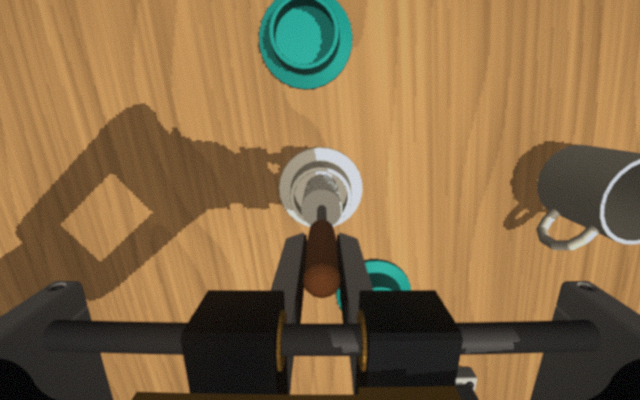

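The handle is gripped between the fingers at (322,260) and the head is still in the well at (322,195). I'll lift and check how the brush hangs.

```bash
python3 -m pendant '[[0,0,2,0,0,0,0],[0,0,3,0,0,0,0],[0,0,4,0,0,0,0],[0,0,4,0,0,0,0],[0,0,3,0,0,0,0],[0,0,1.5,0,0,0,0],[0,0,0,0,0,0,0],[0,0,0,0,0,0,0]]'; python3 - <<'E'
from h import *; import pickle
np.set_printoptions(precision=4,suppress=True)
p=pickle.load(open("w5.pkl","rb")); im=np.load("w5.npy"); hsv=cv2.cvtColor(im,cv2.COLOR_RGB2HSV)
x0,y0=265,135
m=((hsv[y0:235,x0:375,1]<60)&(hsv[y0:235,x0:375,2]>110)).astype(np.uint8)
cs=max(cv2.findContours(m,cv2.RETR_EXTERNAL,cv2.CHAIN_APPROX_NONE)[0],key=cv2.contourArea)
(x,y),r=cv2.minEnclosingCircle(cv2.convexHull(cs)); print("foot",x+x0,y+y0,r, onplane(p,[(x+x0,y+y0),(x+x0+r,y+y0)],.004))
n="wrist"; p=imaging.camera_params(n); a=imaging.snapshot(n); np.save("w6.npy",a); pickle.dump(p,open("w6.pkl","wb"))
b=imaging.snapshot("top");s=imaging.snapshot("scene")
o=robot.get_obs()['tool_pos']; pt=imaging.camera_params("top"); ps=imaging.camera_params("scene"); print(o)
for z in(.165,.07,0): print(proj(pt,o+[0,0,z-.173]),proj(ps,o+[0,0,z-.173]),proj(p,o+[0,0,z-.173]))
u,v=proj(ps,o-[0,0,.1])[0].astype(int); c=s[max(v-60,0):v+60,u-50:u+50,::-1]
w=np.zeros((480,800,3),np.uint8); c=cv2.resize(c,None,fx=4,fy=4); w[:c.shape[0],:c.shape[1]]=c; c=a[100:340,220:420,::-1]; c=cv2.resize(c,None,fx=2,fy=2); w[:,400:]=c
cv2.imwrite("pics/c6.png",w); print(u,v)
E
```

```text
time: 11.85
tool_pos: [0.4501, 0.3697, 0.3367]
ee_rot: [-3.141, 0.001, 1.47]
wrist_force: [0.3, 0.2, -1.2]
width: 0.0186
finger_force: 30.0
foot 320.70006942749023 187.65133666992188 41.37459945678711 [[0.4507 0.3717 0.004 ]
 [0.4951 0.3672 0.004 ]]
[0.4498 0.3694 0.3352]
[[154.5911 248.2346]] [[407.0362  96.2559]] [[319.1822 248.4516]]
[[173.0866 252.0579]] [[401.9929 119.14  ]] [[319.904  204.1545]]
[[184.3247 254.3717]] [[398.5999 134.4488]] [[320.1977 186.1693]]
402 118
```

View pics/c6.png

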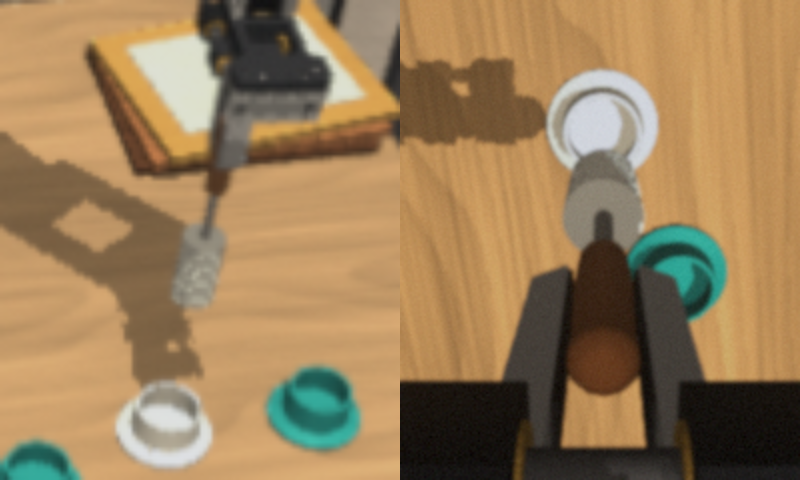

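The brush hangs straight: head top at crop (602,212), as predicted within a few mm. Its end is at TCP z − 0.173. I'll carry it over the tumbler at (0.5695, 0.0434).

```bash
python3 -m pendant '[[1,-2.6,0.5,0,0,0,0],[1.6,-4.5,0.5,0,0,0,0],[1.6,-4.5,0,0,0,0,0],[1.6,-4.5,0,0,0,0,0],[1.7,-4.5,0,0,0,0,0],[1.7,-4.5,0,0,0,0,0],[1.6,-4.5,0,0,0,0,0],[1.2,-3,0,0,0,0,0]]'; python3 -m pendant '[[0,0,0,0,0,0,0],[0,0,0,0,0,0,0],[0,0,0,0,0,0,0]]'; python3 - <<'E'
from h import *; import pickle
n="wrist"; p=imaging.camera_params(n); a=imaging.snapshot(n); s=imaging.snapshot("scene"); np.save("s7.npy",s)
o=robot.get_obs()['tool_pos'];ps=imaging.camera_params("scene"); print(o,proj(ps,o-[0,0,.173]),proj(ps,[.5695,.0434,.13]),proj(p,o-[0,0,.173]),proj(p,[.5695,.0434,.13]))
w=np.zeros((480,800,3),np.uint8); c=s[110:230,250:350,::-1]; c=cv2.resize(c,None,fx=4,fy=4); w[:,:400]=c; c=a[100:340,220:420,::-1]; c=cv2.resize(c,None,fx=2,fy=2); w[:,400:]=c
cv2.imwrite("pics/c7.png",w)
E
```

```text
time: 12.8
tool_pos: [0.5704, 0.0406, 0.3457]
ee_rot: [-3.139, 0.001, 1.468]
wrist_force: [0.7, 0.6, -1.4]
width: 0.0185
finger_force: 30.0
time: 13.1
tool_pos: [0.5697, 0.0447, 0.347]
ee_rot: [-3.14, -0.0, 1.471]
wrist_force: [-0.2, 0.0, -0.8]
width: 0.0186
finger_force: 30.0
[0.56974816 0.04510782 0.34753609] [[309.95376509 169.74798214]] [[309.60673819 178.80995429]] [[320.56986946 186.14596647]] [[320.62629866 179.22437756]]
```

I've now viewed 12 pictures, two over the limit of 10, so I won't view any more and will rely on force and numbers. Lowering into the tumbler while watching the force.

```bash
python3 -m pendant '[[0,-0.1,-2,0,0,0,0],[0,0,-2,0,0,0,0],[0,0,-2,0,0,0,0],[0,0,0,0,0,0,0]]'; python3 -m pendant '[[0,0,-2,0,0,0,0],[0,0,-2,0,0,0,0],[0,0,0,0,0,0,0]]'
```

```text
time: 13.6
tool_pos: [0.5685, 0.044, 0.2842]
ee_rot: [-3.135, 0.0, 1.472]
wrist_force: [0.1, -0.5, -0.9]
width: 0.0185
finger_force: 30.0
time: 13.9
tool_pos: [0.569, 0.0435, 0.2456]
ee_rot: [-3.137, 0.0, 1.471]
wrist_force: [-0.6, -0.5, -1.4]
width: 0.0184
finger_force: 30.0
```

```bash
python3 -m pendant '[[0,0,-2,0,0,0,0],[0,0,-1.5,0,0,0,0],[0,0,-0.7,0,0,0,0],[0,0,0,0,0,0,0],[0,0,0,0,0,0,0]]'; python3 -m pendant '[[0,0,-0.4,0,0,0,0],[0,0,0,0,0,0,0],[0,0,0,0,0,0,0]]'
```

```text
time: 14.4
tool_pos: [0.5705, 0.0427, 0.2063]
ee_rot: [3.141, -0.0, 1.47]
wrist_force: [0.1, 0.4, -0.5]
width: 0.0188
finger_force: 30.0
time: 14.7
tool_pos: [0.5702, 0.0427, 0.2018]
ee_rot: [3.141, -0.0, 1.47]
wrist_force: [-0.1, 0.3, -0.4]
width: 0.0185
finger_force: 30.0
```

```bash
python3 -m pendant '[[0,0,-0.3,0,0,0,0],[0,0,0,0,0,0,0],[0,0,0,0,0,0,0]]'|sed -n 2,4p; python3 -m pendant '[[0,0,-0.3,0,0,0,0],[0,0,0,0,0,0,0],[0,0,0,0,0,0,0]]'|sed -n 2,4p
```

```text
tool_pos: [0.5701, 0.0427, 0.1983]
ee_rot: [-3.141, 0.0, 1.47]
wrist_force: [-0.2, -0.9, -0.2]
tool_pos: [0.5701, 0.0427, 0.1953]
ee_rot: [-3.141, 0.0, 1.47]
wrist_force: [-0.4, -0.2, -0.3]
```

I had the offset wrong: the end is at TCP z − 0.157 (the grip was at TCP 0.1626 with the end at 0.006). So it is still about 14 mm above the inner floor, and I'll go down another 1 cm.

```bash
python3 -m pendant '[[0,0,-0.5,0,0,0,0],[0,0,-0.5,0,0,0,0],[0,0,0,0,0,0,0],[0,0,0,0,0,0,0]]'|sed -n 2,4p; python3 -m pendant '[[0,0,3,0,0,0,0],[0,0,3,0,0,0,0],[0,0,1.5,0,0,0,0],[0,0,0,0,0,0,0],[0,0,0,0,0,0,0],[0,0,0,0,0,0,0]]';  python3 -m pendant '[[0,0,-2,0,0,0,0],[0,0,-2,0,0,0,0],[0,0,-2,0,0,0,0],[0,0,-1.5,0,0,0,0],[0,0,0,0,0,0,0],[0,0,0,0,0,0,0],[0,0,0,0,0,0,0]]'
```

```text
tool_pos: [0.57, 0.0427, 0.1851]
ee_rot: [-3.141, 0.0, 1.47]
wrist_force: [0.7, -0.9, 0.0]
time: 16.3
tool_pos: [0.5695, 0.0427, 0.2584]
ee_rot: [-3.138, 0.0, 1.47]
wrist_force: [0.1, -1.2, -1.0]
width: 0.0184
finger_force: 30.0
time: 17.0
tool_pos: [0.5705, 0.0427, 0.1861]
ee_rot: [3.141, -0.0, 1.47]
wrist_force: [-0.7, -0.3, -0.4]
width: 0.0188
finger_force: 30.0
```

Both strokes reached about 4 mm above the inner floor, with the brush raised about 73 mm between them. I'll lift out and return to the stand.

```bash
python3 -m pendant '[[0,0,2,0,0,0,0],[0,0,3.5,0,0,0,0],[0,0,4,0,0,0,0],[0,0,4,0,0,0,0],[0,0,2,0,0,0,0],[0,0,0,0,0,0,0],[0,0,0,0,0,0,0]]'|sed -n 2p; python3 -m pendant '[[-1.2,3,0,0,0,0,0],[-1.6,4.5,0,0,0,0,0],[-1.6,4.5,0,0,0,0,0],[-1.6,4.5,0,0,0,0,0],[-1.7,4.5,0,0,0,0,0],[-1.7,4.5,0,0,0,0,0],[-1.6,4.5,0,0,0,0,0],[-1,2.8,0,0,0,0,0]]'|sed -n 2p; python3 -m pendant '[[0,0,0,0,0,0,0],[0,0,0,0,0,0,0],[0,0,0,0,0,0,0],[0,0,0,0,0,0,0]]'
```

```text
tool_pos: [0.5703, 0.0427, 0.3405]
tool_pos: [0.4479, 0.3732, 0.3373]
time: 18.9
tool_pos: [0.4508, 0.3693, 0.3401]
ee_rot: [-3.141, 0.001, 1.468]
wrist_force: [0.2, 0.3, -0.4]
width: 0.0185
finger_force: 30.0
```

```bash
python3 -m pendant '[[0,0.1,-4,0,0,0,0],[0,0,-4,0,0,0,0],[0,0,-3,0,0,0,0],[0,0,0,0,0,0,0],[0,0,0,0,0,0,0]]'|sed -n 2,4p; python3 -m pendant '[[0,0,-2,0,0,0,0],[0,0,-2,0,0,0,0],[0,0,-1,0,0,0,0],[0,0,-0.7,0,0,0,0],[0,0,-0.4,0,0,0,0],[0,0,0,0,0,0,0],[0,0,0,0,0,0,0]]';python3 -m pendant '[[0,0,-0.4,0,0,0,0],[0,0,-0.2,0,0,0,0],[0,0,0,0,0,0,0],[0,0,0,0,0,0,0]]'
```

```text
tool_pos: [0.4506, 0.3709, 0.231]
ee_rot: [-3.142, 0.0, 1.469]
wrist_force: [-0.7, 0.3, 0.2]
time: 20.1
tool_pos: [0.4506, 0.372, 0.1705]
ee_rot: [3.14, -0.001, 1.47]
wrist_force: [-0.5, 0.1, -0.2]
width: 0.0186
finger_force: 30.0
time: 20.5
tool_pos: [0.4501, 0.3717, 0.1634]
ee_rot: [-3.141, 0.0, 1.47]
wrist_force: [-0.3, 0.3, -0.3]
width: 0.0187
finger_force: 30.0
```

Now 1 mm lower to settle, then open partway and rise straight up.

```bash
python3 -m pendant '[[0,0,-0.1,0,0,0,0],[0,0,0,0,0,0,0],[0,0,0,0,0,0,0.4],[0,0,0,0,0,0,0.5],[0,0,0,0,0,0,0.5],[0,0,0,0,0,0,0.5]]'; python3 -m pendant '[[0,0,1.5,0,0,0,0.5],[0,0,3,0,0,0,0.5],[0,0,4,0,0,0,0.5],[0,0,4,0,0,0,0.5],[0,-4,0,0,0,0,0.5],[0,-4,0,0,0,0,0.5],[0,-4,0,0,0,0,0.5],[0,0,0,0,0,0,0.5]]'; python3 -m pendant '[[2,0,0,0,0,0,0.5],[0,0,0,0,0,0,0.5],[0,0,0,0,0,0,0.5]]'
python3 - <<'E'
from h import *
np.set_printoptions(precision=4,suppress=True)
p=imaging.camera_params("wrist"); im=imaging.snapshot("wrist"); hsv=cv2.cvtColor(im,cv2.COLOR_RGB2HSV)
for nm,X in(("foot",[.4506,.3717,.004]),("head top",[.4504,.3717,.071]),("handle top",[.4504,.3717,.196])): print(nm,proj(p,X))
# handle: orange-brown clearly darker/redder than table
u,v=proj(p,[.4504,.3717,.196])[0].astype(int); x0,y0=max(u-40,0),max(v-40,0)
B=im[y0:v+40,x0:u+40].astype(int); m=((B[...,0]>1.9*B[...,1])&(B[...,0]>50)).astype(np.uint8)
m=cv2.morphologyEx(m,cv2.MORPH_OPEN,np.ones((3,3),np.uint8))
n,l,st,ce=cv2.connectedComponentsWithStats(m); print(st[1:]+[x0,y0,0,0,0],ce[1:]+[x0,y0])
# head+stand low saturation
u,v=proj(p,[.4504,.3717,.02])[0].astype(int); x0,y0=u-55,max(v-55,0)
m=((hsv[y0:v+55,x0:u+55,1]<60)&(hsv[y0:v+55,x0:u+55,2]>110)).astype(np.uint8)
cs=max(cv2.findContours(m,cv2.RETR_EXTERNAL,cv2.CHAIN_APPROX_NONE)[0],key=cv2.contourArea)
(x,y),r=cv2.minEnclosingCircle(cv2.convexHull(cs)); print("foot",x+x0,y+y0,r,onplane(p,[(x+x0,y+y0)],.004))
E
```

```text
time: 21.1
tool_pos: [0.4502, 0.3717, 0.1626]
ee_rot: [3.141, -0.0, 1.47]
wrist_force: [0.5, 0.1, 0.3]
width: 0.0459
finger_force: 0.0
time: 21.9
tool_pos: [0.4506, 0.2483, 0.2898]
ee_rot: [3.138, 0.0, 1.465]
wrist_force: [0.2, 0.6, 1.1]
width: 0.0467
finger_force: 0.0
time: 22.2
tool_pos: [0.47, 0.2523, 0.2878]
ee_rot: [-3.141, -0.0, 1.471]
wrist_force: [-0.1, -0.3, -0.2]
width: 0.0471
finger_force: 0.0
foot [[297.777   84.2983]]
head top [[293.4026  79.6781]]
handle top [[279.503   64.4639]]
[] []
foot 298.0 84.0 34.53993225097656 [[0.4509 0.3721 0.004 ]]
```

```bash
python3 - <<'E'
from h import *
np.set_printoptions(precision=4,suppress=True)
a=np.load("w4.npy"); print(a[63,264],a[60,262],a[72,272],a[30,250])
p=imaging.camera_params("wrist"); im=imaging.snapshot("wrist").astype(int)
print(im[64,279],im[62,277])
ref=a[63,264].astype(int)
def f(im,x0,y0,x1,y1):
    B=im[y0:y1,x0:x1].astype(int); m=(B[...,1]<0.68*B[...,0])&(B[...,1]>B[...,2])&(B[...,0]>100)
    m=cv2.morphologyEx((m&(B[...,1]<120)).astype(np.uint8),cv2.MORPH_OPEN,np.ones((3,3),np.uint8)); n,l,st,ce=cv2.connectedComponentsWithStats(m); i=1+np.argmax(st[1:,4]); return st[i]+[x0,y0,0,0,0],ce[i]+[x0,y0]
print("before",f(a,240,40,300,90)); s,c=f(im,250,40,310,90); print("now",s,c,onplane(p,[c],.196))
# tumbler from top camera
b=imaging.snapshot("top"); pt=imaging.camera_params("top"); print(proj(pt,[.5702,.0429,.13]))
g=cv2.cvtColor(cv2.resize(b[180:230,310:370],None,fx=4,fy=4,interpolation=cv2.INTER_CUBIC),cv2.COLOR_RGB2GRAY)
c=cv2.HoughCircles(cv2.medianBlur(g,5),cv2.HOUGH_GRADIENT_ALT,1,20,param1=100,param2=0.6,minRadius=38,maxRadius=70)
for q in (c.reshape(-1,3)[:4] if c is not None else []): print(q, onplane(pt,[(q[0]/4+310,q[1]/4+180)],.13))
E
```

```text
[187 115  60] [184 111  59] [90 53 32] [181 135  86]
[183 106  56] [175 103  55]
before (array([253,  51,  23,  24, 430]), array([263.9349,  62.4023]))
now [271  54  23  24 425] [281.9129  65.7671] [[0.4519 0.3706 0.196 ]]
[[327.9239 202.9913]]
[78.     97.     44.7956] [[0.5671 0.0392 0.13  ]]
[78.     97.     54.4103] [[0.5671 0.0392 0.13  ]]
```

The handle top is within 2 mm of the stand's centre and the brush is upright. The tumbler is in its place. Handing in.

```bash
python3 -c "
from bench import robot
print(robot.close_job())"
```

```text
the job is handed in; nothing more can be done
None
```

I handed the job in at about 22 s with every step done by my own measurements (no verdict came back): knob loosened, jaw closed on the tumbler and retightened, two strokes to the bottom, and the brush back upright in its stand; I viewed 12 pictures, two over your limit of 10.

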